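# Slide the notched spacer along the fence into the jig's corner

### The job

Load the corner jig: with a fingertip, push the dark notched spacer flush against the grey metal fence before it crosses the red line, then drag it along the fence, keeping it against the fence all the way, until it sits in the blue corner pocket, flush against both fence and end stop. Slide it flat on the board without lifting or tipping it, leave all the other things where they are, and back off when it is home.

Things in the scene. Friction and masses are not known exactly. Their poses are not given: they have to be found in the camera images.
- jig: Corner jig, fixed: white-faced board 210 (x) x 400 (y) x 18 mm with an grey metal fence on its +x side and a blue stop at its +y end. Origin on the table under the board, z up; the board's top is at z +18 mm, x -110 to +100, y -200 to +200 mm. At yaw 0 the fence is on the side away from the robot and the stop to the robot's left.
- fence (a point): Foot of the fence's working face, half-way along (jig x +65, y 0, z +18 mm; jig's axes). The face runs along y over the whole board, looks to -x and stands 16 mm above the board; the fence is 30 mm thick.
- line (a point): Point on the painted red line that crosses the board along x at jig y +60 mm (this point: jig x -20, y +60, z +18 mm).
- corner (a point): Inner corner of the pocket, where the fence's face, the blue stop's face and the board's top meet (jig x +65, y +165, z +18 mm; jig's axes). The stop's face looks to -y, spans jig x -9 to +95 mm and stands 20 mm above the board.
- lip (a point): Corner of the short blue lip nearest to the incoming spacer, at board level (jig x +9, y +146, z +18 mm). The lip spans jig x -9 to +9, y +146 to +165 mm, 20 mm above the board, and joins the stop: fence, stop and lip make a pocket 56 mm wide and 19 mm deep for the 50 mm wide front end of the spacer.
- spacer: Dark walnut spacer, loose, about 110 g, flat on the board: 110 (its y) x 50 (its x) x 22 mm. Origin: centre of its underside. Its straight +x side goes to the fence, its +y end to the stop. It starts clear of the fence, before the line, turned up to 0.3 rad from the jig. Home: origin at jig x +40, y +110 mm, axes parallel. Plain wood friction.
- notch (a point): Middle of the bottom of the spacer's square notch, at half thickness (spacer x -11, y 0, z +11 mm; spacer's axes). The notch opens to -x: 50 mm long (y -25 to +25), 14 mm deep (x -25 to -11), full thickness; a fingertip fits in it to push the spacer to +x and drag it along y.
- spacer_front (a point): Lower edge point of the spacer where its straight fence side meets its leading end (spacer x +25, y +55, z 0 mm).
- spacer_back (a point): Lower edge point of the spacer where its straight fence side meets its trailing end (spacer x +25, y -55, z 0 mm).
- dowel: Upright round beech dowel stub, 28 mm diameter, 40 mm tall, loose, standing on the jig's board near its -x edge. Origin: centre of its underside. Leave it alone.
- offcut: Brown wooden offcut 28 x 36 mm, 32 mm tall, loose, on the jig's board near its -x edge. Origin: centre of its underside. Leave it alone.
- mug: Green mug, 80 mm diameter, 95 mm tall, on the table. Origin: centre of its underside. Leave it alone.
- glue: Yellow glue bottle, 60 mm diameter, 170 mm tall, on the table. Origin: centre of its underside. Leave it alone.
- tape: Tape measure, 70 x 35 mm, 66 mm tall, on the table. Origin: centre of its underside. Leave it alone.
- screwdriver: Screwdriver with a red handle, about 200 mm long and 30 mm thick, lying on the table. Leave it alone.
- sanding_block: Cork sanding block 65 x 110 mm, 35 mm tall, on the table. Origin: centre of its underside. Leave it alone.
Mind the look-alikes: they are no part of the job. What is meant by the spacer is not orange or turquoise, and is the larger of those in its own colour.

How it is judged:
By the outcome, as a careful person would: the job done as asked, in the order asked, and still so for the second after the job is handed in, with the robot touching nothing.
It also fails if it takes over 45 s, if anything falls off the work surface, if the arm or the gripper's body presses on something with over 40 N, if the wrist force passes 120 N, or if a joint passes its speed limit or range.

### The arm

A 7-joint arm with a two-finger parallel gripper is mounted at the origin on the work surface. World frame = base frame: x ahead of the robot, y to its left, z up, the work surface at z = 0. Lengths are in m, angles in rad, forces in N, time in s.
With the tool pointing down it reaches from about 0.4 to 0.85 m from the base axis. Payload 10.4 kg.
Tool frame: the origin (TCP) lies on the centre line of the jaws, within the pads' length; the fingertips stand 14 mm ahead of it and the grasp point (between the pads) lies 5 mm behind it (tip_reach is the z of the fingertips in the tool frame, in m); z points along the fingers, x is the direction in which the jaws open and shut, and the axes are right-handed (so a half turn about z gives the same grasp; the last joint's range is limited). The gripper opens to 87 mm and grips with 3 to 60 N. Pads are 19 mm wide; open, the fingers measure 117 mm over their backs; the gripper's body (75 mm by 190 mm) begins 51 mm behind the grasp point.
Start: joints at [1.181, 0.332, -0.065, 1.46, 0.022, 1.35, -0.088], TCP at [0.224, -0.583, 0.237] pointing down, gripper open.
Joint ranges: [-2.6, 2.6], [-0.5, 2.12], [-1.47, 1.34], [0.16, 2.42], [-1.27, 4.41], [0.06, 2.06], [-2.6, 2.6]. Speed limits (rad/s): [2.22, 2.22, 2.79, 2.79, 3.14, 3.14, 3.14].

### API

Orientations are given as a unit quaternion [x, y, z, w].
In Python, from bench import * gives the robot as it stands.
- The arm moves only by the tool carry_out, never from a script. Its argument "rows" is a list of rows, each a list of 5 numbers: the closure, from -1 (fully open) to 1 (shut), so that 0 is half open, then the shift along the tool's x, y, z in units of 30 mm (1.0 is 30 mm), then the turn about the tool's z in units of 5 degrees (1.0 is 5 degrees). In form: [[jaw, x, y, z, turn], ...]. A call has 1 to 20 rows; each row shifts and turns the pose as measured when the row begins, along the tool's axes as they then stand; what a row does not reach is not made up. A row lasts 1/12 s, in which the tool goes at most 41.7 mm and 7.16 degrees, less where a joint would pass 70% of its speed; a pose out of reach is approached as far as the arm can. A call is refused whole if a number of a shift passes 1 or a number of a turn 1, either way. A call with a gripper value outside its range is refused whole. The fingers move at their own pace and stop on an object; "force" is the grip in N (left out, the last holds). Time passes only in rows, so rows that do not move let the fingers close. It gives the time, the measured TCP pose, the force and the opening at its end, in the units of the state.
- read_state(): the state, without advancing time (a new reading comes with each control period).
- camera(name): name is "side" or "top" or "wrist"; returns the picture (400x640x3 uint8, blue, green, red); there is no depth.
- camera_info(name): a dict with "fx", "fy", "cx", "cy" (pixels), "dist_coeffs" ([k1, k2, p1, p2, k3] as OpenCV has them; the pictures are not rectified), "extrinsics" (4x4, takes a point from camera to world coordinates); the wrist camera has in their place "tool_from_camera" (4x4, takes a point from camera to tool coordinates, whose origin is the TCP and whose axes are the tool frame's). Camera axes: x right, y down, z forward; pixel columns grow to the right and rows downward; lengths in m; the calibration is good to about 2 mm. A picture is of the moment at which its call begins: read the wrist's pose just before it. camera_info takes no time and is no camera call.
- close_job(): hands the job in, once; it reports no verdict.
Trained networks look in the newest picture that a camera, given by its name, has taken for a name from the list of things; names that differ only in an ending like _2 or _b are one class to them, and where a whole thing is asked for, a point or a joint stands for the part that bears it (a point fixed in the world has none). Each returns a list of dicts, best first, with "conf" (0 to 1); they miss things now and then, are a little off and sometimes report something else, mostly with a low value. They report only what shows in the picture. A call takes as long as a camera call. They do not tell look-alikes from the thing itself.
- recognise(query, camera): "box" ([centre column, centre row, width, height] in pixels, round what is visible of it).
- silhouettes(query, camera): "mask" (400x640 bool, what is visible of it) and "box" ([centre column, centre row, width, height] in pixels, round what is visible of it).
- pinpoint(query, camera): "xy" ([column, row] in pixels: a listed point, or the origin of a listed thing).
The state is a dict: "time": time; "joint_positions": joint angles; "joint_vel": joint speeds; "joint_torque": joint torques, N m; "ee_pos": TCP position; "eef_rot": TCP orientation; "ft_force": force on the tool from outside, world axes, zero at the start; "torque": the same for the moment, N m; "width": finger opening in m.
Only numpy, scipy, OpenCV 4.12 (cv2) and the standard library are available. Lean on these libraries where they do the work, as an engineer would, in place of code of your own. Each camera call takes 0.05 s, during which the arm holds its last target. There are 200 camera calls.

## Working session

There is one attempt and no reset: what is moved stays moved. The work goes in short steps, Python scripts to look and compute and a tool call to move; the robot and the scene stay as the last step left them, time stands still between calls to the robot, and variables do not carry over. Pictures are saved under pics/ and viewed, about 8 in all and at most 12, crops included, and the job is handed in when it is done.

Besides the shell and the picture viewer there is one more tool, called after "Emit:" by a JSON object that holds its "op" and its "data", one argument or row to a line. carry_out: Moves the arm, as the interface text tells. Its arguments: {"type":"object","properties":{"rows":{"type":"array","items":{"type":"array","items":{"type":"number"}}},"force":{"type":"number"}},"required":["rows"]}

```bash
mkdir -p pics; ls
python3 - <<'E'
from bench import *
import cv2
s=read_state(); print({k:(v if not hasattr(v,'round') else v) for k,v in s.items()})
for c in ("top","side"):
    im=camera(c); cv2.imwrite(f"pics/{c}0.png",im)
    i=camera_info(c); print(c,i)
    for q in ("spacer","notch","fence","line","corner","lip","spacer_front","spacer_back","dowel","offcut"):
        print(q,[(round(d["conf"],2),[round(float(v),1) for v in d["xy"]]) for d in pinpoint(q,c)][:4])
print(camera_info("wrist"))
E
```

```text
pics
{'time': 0.0, 'joint_positions': array([ 1.18142429,  0.33287504, -0.06470239,  1.46095471,  0.02160993,
        1.34987654, -0.08848813]), 'joint_vel': array([-0.00019966, -0.00058005,  0.00040124,  0.00045138, -0.00013872,
       -0.00055442, -0.00044356]), 'joint_torque': array([-9.95336595e-04, -6.23268843e+01,  2.45874346e-02, -3.89898419e+01,
       -6.12409087e-02,  3.99318128e-02,  1.74643214e-04]), 'ee_pos': array([ 0.22398992, -0.58309143,  0.23574556]), 'eef_rot': array([ 8.24208237e-01, -5.66286393e-01, -6.04472059e-04, -3.70272069e-04]), 'ft_force': array([0.46025176, 0.41210502, 0.55758171]), 'torque': array([ 0.01296973, -0.03075541,  0.02280092]), 'width': 0.08704363615416036}
top {'fx': 480.18430091003324, 'fy': 480.18430091003324, 'cx': 311.95942325099054, 'cy': 197.90962245175564, 'dist_coeffs': array([0.02080881, 0.        , 0.        , 0.        , 0.        ]), 'extrinsics': array([[-1.13400610e-02, -9.90413101e-01,  1.37670957e-01,
         4.05541614e-01],
       [-9.99931570e-01,  1.16277136e-02,  1.28534628e-03,
         1.51685397e-02],
       [-2.87382
[... 1704 characters left out ...]
]
spacer_back [(0.93, [325.1, 212.2]), (0.68, [350.9, 249.7]), (0.53, [344.8, 181.1])]
dowel [(0.51, [276.3, 198.7])]
offcut [(0.5, [257.0, 188.2])]
{'fx': 331.719074530741, 'fy': 331.719074530741, 'cx': 325.51443329340356, 'cy': 202.31923489371093, 'dist_coeffs': array([-0.03274276,  0.        ,  0.        ,  0.        ,  0.        ]), 'tool_from_camera': array([[ 9.99999915e-01,  2.98181738e-04,  2.84197452e-04,
         1.43159826e-03],
       [-3.70122763e-04,  9.53247534e-01,  3.02190339e-01,
        -8.40463035e-02],
       [-1.80802880e-04, -3.02190419e-01,  9.53247564e-01,
        -1.47538460e-01],
       [ 0.00000000e+00,  0.00000000e+00,  0.00000000e+00,
         1.00000000e+00]])}
```

Run:
```python
import cv2
a=cv2.imread("pics/top0.png")[70:300,170:490]
cv2.imwrite("pics/top0c.png",cv2.resize(a,None,fx=2.5,fy=2.5,interpolation=cv2.INTER_CUBIC))
```

```text
(no output)
```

View pics/top0c.png

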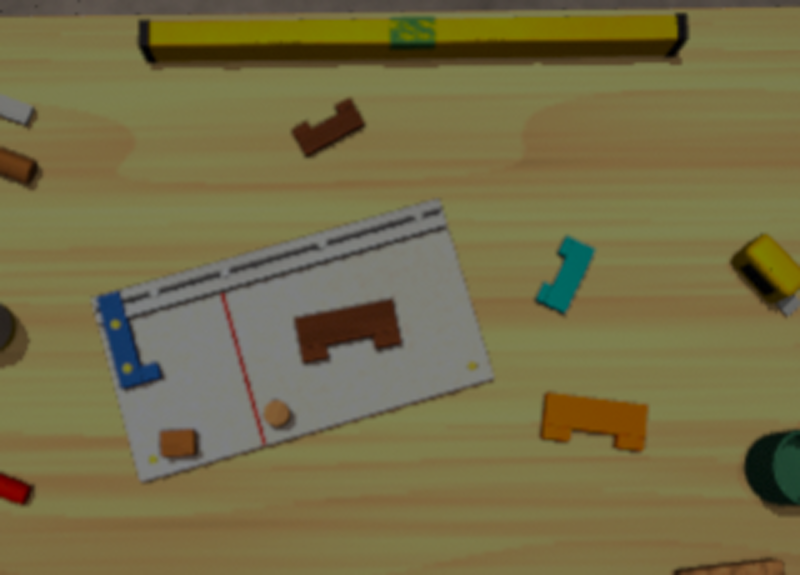

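Picture 1 (crop = full × 2.5 from column 170, row 70) shows four lookalikes:
- Dark notched spacer on the board at full-image (309,202), the largest dark one. This is my choice.
- Small dark one on the table at (301,121).
- Turquoise one at (396,180).
- Orange one at (408,238).

The dowel is at (281,235) and the offcut at (241,247).

```bash
cat > h.py <<'E'
import numpy as np, cv2
from scipy.spatial.transform import Rotation as R
from scipy.optimize import least_squares
from bench import *
def cam(name, st=None):
    i=camera_info(name); K=np.array([[i["fx"],0,i["cx"]],[0,i["fy"],i["cy"]],[0,0,1.]])
    if name=="wrist":
        T=np.eye(4); T[:3,:3]=R.from_quat(st["eef_rot"]).as_matrix(); T[:3,3]=st["ee_pos"]; E=T@i["tool_from_camera"]
    else: E=i["extrinsics"]
    return K,i["dist_coeffs"],E
def unproj(c,px,z):
    K,D,E=c; p=cv2.undistortPoints(np.array(px,float).reshape(-1,1,2),K,D).reshape(-1,2)
    d=np.c_[p,np.ones(len(p))]@E[:3,:3].T; o=E[:3,3]
    return o+d*((z-o[2])/d[:,2])[:,None]
def proj(c,P):
    K,D,E=c; Q=(np.array(P,float).reshape(-1,3)-E[:3,3])@E[:3,:3]
    return cv2.projectPoints(Q,np.zeros(3),np.zeros(3),K,D)[0].reshape(-1,2)
def pose(x,P):  # x=(X,Y,yaw) body points -> world
    c,s=np.cos(x[2]),np.sin(x[2]); P=np.array(P,float).reshape(-1,3)
    return np.c_[x[0]+c*P[:,0]-s*P[:,1], x[1]+s*P[:,0]+c*P[:,1], P[:,2]]
def fit(cs,pts,x0,z0=0):  # cs list of (cam, body pts, px)
    f=lambda x:np.concatenate([(proj(c,pose(x,np.array(b,float)+[0,0,z0]))-np.array(p)).ravel() for c,b,p in cs])
    r=least_squares(f,x0,loss="soft_l1"); return r.x, f(r.x).reshape(-1,2)
E
python3 - <<'E'
from h import *
top=cam("top")
def cr(p): return (np.array(p)/2.5+[170,70]-0.3)
b=[[-.11,-.2,.018],[-.11,.2,.018],[.1,-.2,.034],[-.11,.06,.018],[.065,.165,.018],[.009,.146,.018]]
p=[cr((493,380)),cr((142,482)),cr((440,200)),cr((264,445)),(221,197.4),(233.5,212.5)]
j,r=fit([(top,b,p)],None,[.5,.05,.2]); print("jig",j.round(4),r.round(1).tolist())
z=.018
b=[[.025,.055,0.022],[.025,-.055,.022],[-.025,-.055,.022],[-.025,.055,.022]]
p=[cr(q) for q in((295,318),(394,299),(402,346),(304,363))]
s,r=fit([(top,b,p)],None,[.5,.05,.2],z); print("sp",s.round(4),r.round(1).tolist())
c,n=np.cos(j[2]),np.sin(j[2]); d=s[:2]-j[:2]
print("sp in jig",[c*d[0]+n*d[1],-n*d[0]+c*d[1],s[2]-j[2]])
st=read_state(); M=R.from_quat(st["eef_rot"]).as_matrix(); print(M.round(3))
print("tool shift to above spacer", M.T@(np.r_[s[:2],.25]-st["ee_pos"]))
E
```

```text
jig [0.5729 0.0886 0.2659] [[0.6, 0.1], [-1.6, -0.0], [0.3, -1.9], [-0.1, 0.4], [0.4, -0.5], [-0.2, 2.1]]
sp [0.5718 0.0244 0.1705] [[-0.2, -0.0], [0.3, 0.3], [0.5, -0.4], [-0.6, 0.2]]
sp in jig [np.float64(-0.017983770704366422), np.float64(-0.06166092287991357), np.float64(-0.09541722957058846)]
[[ 0.359 -0.933  0.   ]
 [-0.933 -0.359 -0.   ]
 [ 0.    -0.    -1.   ]]
tool shift to above spacer [-0.44267915 -0.54247874 -0.01344829]
```

Emit:
{"op": "carry_out", "data": {
  "rows": [
    [1,-0.4,-0.5,0,0],
    [1,-0.74,-0.9,0,0],
    [1,-0.74,-0.9,0,0],
    [1,-0.74,-0.9,0,0],
    [1,-0.74,-0.9,0,0],
    [1,-0.74,-0.9,0,0],
    [1,-0.74,-0.9,0,0],
    [1,-0.74,-0.9,0,0],
    [1,-0.74,-0.9,0,0],
    [1,-0.74,-0.9,0,0],
    [1,-0.74,-0.9,0,0],
    [1,-0.74,-0.9,0,0],
    [1,-0.74,-0.9,0,0],
    [1,-0.74,-0.9,0,0],
    [1,-0.74,-0.9,0,0],
    [1,-0.74,-0.9,0,0],
    [1,-0.74,-0.9,0,0],
    [1,-0.74,-0.9,0,0],
    [1,-0.4,-0.5,0,0.58],
    [1,0,0,0,0.58]
  ],
  "force": 20
}}

```text
time: 2.77
ee_pos: [0.5489, -0.0088, 0.2362]
eef_rot: [0.792, -0.611, 0.003, 0.001]
ft_force: [-0.7, -0.1, 0.7]
width: 0.0003
```

Run:
```python
from h import *
st=read_state(); im=camera("wrist"); cv2.imwrite("pics/w0.png",im)
np.savez("w0.npz",p=st["ee_pos"],q=st["eef_rot"])
print(st["ee_pos"],st["eef_rot"],st["time"],st["width"])
cv2.imwrite("pics/w0b.png",cv2.resize(im,None,fx=1.25,fy=1.25))
for q in ("spacer","notch","fence","line","corner","lip","spacer_front","spacer_back","dowel","offcut"):
    print(q,[(round(d["conf"],2),[round(float(v),1) for v in d["xy"]]) for d in pinpoint(q,"wrist")][:4])
```

```text
[ 0.54894471 -0.00883759  0.2361597 ] [ 7.91696129e-01 -6.10905424e-01  3.38638692e-03  5.79031925e-04] 2.7667 0.0003255105347481222
spacer [(0.82, [298.2, 146.7]), (0.69, [515.9, 143.7]), (0.65, [481.8, 271.3])]
notch [(0.78, [475.9, 285.1]), (0.71, [511.7, 142.2]), (0.68, [353.2, 125.2]), (0.58, [300.1, 155.2])]
fence [(0.8, [236.1, 67.1])]
line [(0.9, [187.6, 151.0]), (0.44, [299.9, 147.1])]
corner [(0.74, [237.4, 68.1])]
lip [(0.86, [111.8, 124.2]), (0.63, [355.9, 126.2]), (0.51, [249.4, 130.7])]
spacer_front [(0.84, [551.8, 124.1]), (0.74, [250.1, 120.8]), (0.55, [452.4, 239.6]), (0.32, [250.8, 130.7])]
spacer_back [(0.92, [525.8, 263.6]), (0.67, [497.1, 178.0]), (0.63, [357.2, 122.0])]
dowel [(0.21, [301.5, 155.2])]
offcut []
```

View pics/w0b.png

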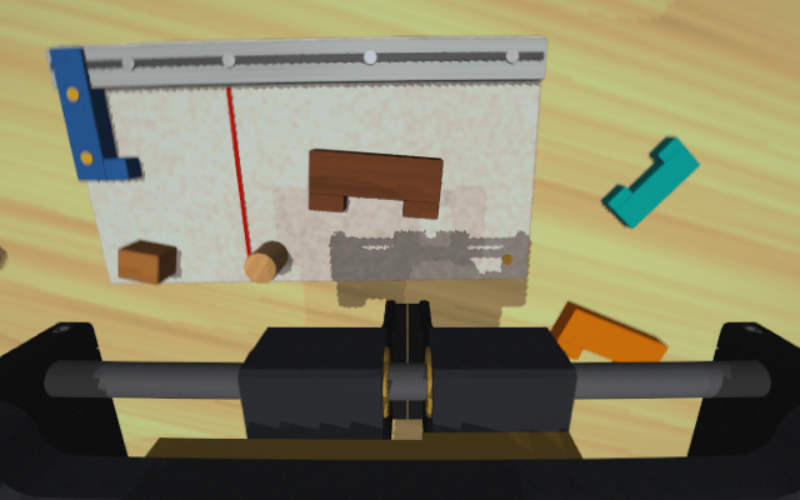

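Picture 2 (×1.25) shows the spacer's top corners at about (309,150), (442,159), (437,218) and (310,210). The red line starts at the fence at (228,87), the lip is at (140,160–178), and the dowel is at (262,262). The closed fingertips are clear of everything. I'll fit the poses and overlay the models to check.

```bash
cat > ov.py <<'E'
from h import *
JB=[[[-.11,-.2,.018],[-.11,.2,.018]],[[-.11,-.2,.018],[.065,-.2,.018]],[[.065,-.2,.018],[.065,.165,.018]],[[.065,-.2,.034],[.065,.165,.034]],[[.095,-.2,.034],[.065,-.2,.034]],[[-.11,.06,.018],[.065,.06,.018]],[[-.009,.146,.038],[.009,.146,.038]],[[.009,.146,.038],[.009,.165,.038]],[[.009,.165,.038],[.065,.165,.038]],[[-.11,.2,.018],[-.009,.2,.018]]]
O=[[.025,.055],[.025,-.055],[-.025,-.055],[-.025,-.025],[-.011,-.025],[-.011,.025],[-.025,.025],[-.025,.055],[.025,.055]]
SB=[[[*O[i],.04],[*O[i+1],.04]] for i in range(8)]
def overlay(im,c,j,s,crop,f,out):
    x0,y0,x1,y1=crop; a=cv2.resize(im[y0:y1,x0:x1],None,fx=f,fy=f,interpolation=cv2.INTER_CUBIC)
    for x,B,col in ((j,JB,(255,0,255)),(s,SB,(0,255,0))):
        for e in B:
            p=((proj(c,pose(x,e))+.5-[x0,y0])*f-.5).round().astype(int); cv2.line(a,tuple(map(int,p[0])),tuple(map(int,p[1])),col,1)
    cv2.imwrite(out,a)
def injig(j,s):
    c,n=np.cos(j[2]),np.sin(j[2]); d=np.array(s[:2])-j[:2]; return np.array([c*d[0]+n*d[1],-n*d[0]+c*d[1]])
E
python3 - <<'E'
from ov import *
d=np.load("w0.npz"); st=dict(ee_pos=d["p"],eef_rot=d["q"]); w=cam("wrist",st); top=cam("top")
k=lambda L:[(np.array(p)/1.25) for p in L]
b=[[-.11,-.2,.018],[-.11,.2,.018],[.065,-.2,.018],[.065,.06,.018],[.009,.146,.038],[.065,.165,.038]]
p=k([(528,281),(112,283),(543,83),(228,87),(140,159),(104,90)])
cr=lambda p:(np.array(p)/2.5+[170,70]-0.3)
bt=[[-.11,-.2,.018],[-.11,.2,.018],[.1,-.2,.018]]; pt=[cr((493,380)),cr((142,482)),cr((445,207))]
j,r=fit([(w,b,p)],None,[.57,.09,.27]); print("jig w",j.round(4),r.round(1).tolist())
jt,r=fit([(top,bt,pt)],None,[.57,.09,.27]); print("jig top",jt.round(4),r.round(1).tolist())
b=[[.025,.055,.04],[.025,-.055,.04],[-.025,-.055,.04],[-.025,.055,.04]]
s,r=fit([(w,b,k([(309,151),(442,159),(437,218),(309,209)]))],None,[.57,.02,.17]); print("sp",s.round(4),r.round(1).tolist())
print("sp in jig",injig(j,s),s[2]-j[2],"tcp in jig",injig(j,st["ee_pos"]))
dw=unproj(w,k([(262,268)]),.058)[0]; print("dowel",injig(j,dw))
overlay(cv2.imread("pics/w0.png"),w,j,s,(30,20,450,240),1.9,"pics/ov0.png")
E
```

```text
jig w [0.5754 0.0832 0.2672] [[0.9, -0.2], [-0.5, 1.9], [1.5, 0.2], [2.3, -0.0], [-10.0, 0.6], [-10.8, -1.1]]
jig top [0.5714 0.0849 0.2587] [[1.8, 1.2], [-0.6, 0.1], [-0.4, -2.3]]
sp [0.5765 0.0235 0.1909] [[-1.0, -1.0], [1.1, -0.3], [0.8, 0.5], [-0.8, 1.2]]
sp in jig [-0.01465622 -0.05790081] -0.07636504021455587 tcp in jig [-0.04979634 -0.08176664]
dowel [-0.07997223  0.0369976 ]
```

View pics/ov0.png

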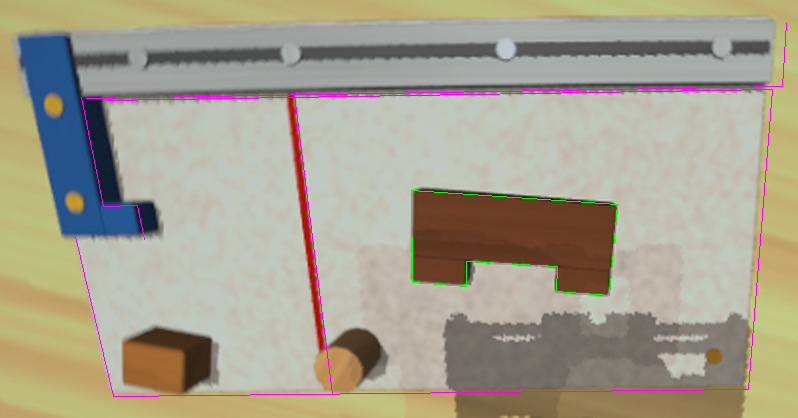

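Picture 3 shows the spacer outline matching the overlay, and the jig matching apart from its right end, which is about 3 px off. I'll refit with cleaner points and compute the entry move.

```bash
cat > st.py <<'E'
from ov import *
J=np.load("jig.npy"); st=read_state(); M=R.from_quat(st["eef_rot"]).as_matrix()
p=injig(J,st["ee_pos"]); yaw=np.arctan2(-M[1,1],-M[0,1])-J[2]
c,n=np.cos(J[2]),np.sin(J[2]); f=st["ft_force"]
print("t",round(st["time"],2),"tcp jig mm",(p*1e3).round(1),"z",(st["ee_pos"][2]*1e3).round(1),"yaw rel deg",np.degrees(yaw).round(2),"tilt",np.degrees(np.arccos(-M[2,2])).round(2),"F jig",np.round([c*f[0]+n*f[1],-n*f[0]+c*f[1],f[2]],1))
E
python3 - <<'E'
from ov import *
d=np.load("w0.npz"); st=dict(ee_pos=d["p"],eef_rot=d["q"]); w=cam("wrist",st)
k=lambda L:[(np.array(p)+.5)/1.9+[30,20]-.5 for p in L]
b=[[.065,-.2,.018],[-.11,-.2,.018],[-.11,.2,.018],[.065,.06,.018],[.009,.146,.038],[.065,.165,.038],[.065,-.2,.034]]
p=k([(764,91),(748,389),(113,396),(291,96),(141,205),(82,97),(770,84)])
j,r=fit([(w,b,p)],None,[.57,.09,.27]); print("jig w",j.round(4),r.round(1).tolist())
np.save("jig.npy",j)
s=np.array([.5765,.0235,.1909]); print("sp in jig",injig(j,s),s[2]-j[2])
# entry TCP
e=pose(s,[-.0275,0,.0])[0]; print("entry in jig",injig(j,e))
import st
E
```

```text
jig w [0.5751 0.084  0.2693] [[3.1, -1.4], [-0.7, -0.2], [-0.5, 0.5], [0.9, -0.5], [-2.8, 0.5], [-1.4, 0.5], [5.1, 0.8]]
sp in jig [-0.01476245 -0.05869511] -0.07836405359228152
entry in jig [-0.04217806 -0.0565423 ]
t 3.32 tcp jig mm [-52.7 -87.4] z 236.2 yaw rel deg -0.96 tilt 0.49 F jig [ 0.6 -0.1 -0.3]
```

Emit:
{"op": "carry_out", "data": {
  "rows": [
    [1,-0.5,-0.2,0.3,0],
    [1,-0.5,-0.15,0.8,-0.19],
    [1,0,0,0.8,0],
    [1,0,0,0.8,0],
    [1,0,0,0.8,0],
    [1,0,0,0.8,0],
    [1,0,0,0.8,0],
    [1,0,0,0.3,0],
    [1,0,0,0,0],
    [1,0,0,0,0],
    [1,0,0,0,0]
  ]
}}

```text
time: 4.23
ee_pos: [0.5535, 0.0151, 0.0715]
eef_rot: [0.795, -0.606, 0.007, -0.0]
ft_force: [-0.4, -0.3, 0.3]
width: 0.0005
```

Run:
```python
import st
from st import *
im=camera("wrist"); w=cam("wrist",st.st)
s=np.array([.5765,.0235,.1909])
cv2.imwrite("pics/w1.png",im); overlay(im,w,J,s,(140,20,540,340),1.9,"pics/ov1.png")
```

```text
t 4.23 tcp jig mm [-39.1 -60.6] z 71.5 yaw rel deg -0.08 tilt 0.79 F jig [-0.5 -0.2  0.3]Traceback (most recent call last):
  File "<stdin>", line 3, in <module>
AttributeError: 'dict' object has no attribute 'st'
```

Run:
```python
from st import *
s=np.array([.5765,.0235,.1909]); w=cam("wrist",st)
im=camera("wrist")
cv2.imwrite("pics/w1.png",im); overlay(im,w,J,s,(140,20,540,340),1.85,"pics/ov1.png")
```

```text
t 4.28 tcp jig mm [-38.8 -60.7] z 71.9 yaw rel deg -0.08 tilt 0.83 F jig [-0.8 -0.6  0.2]
```

View pics/ov1.png

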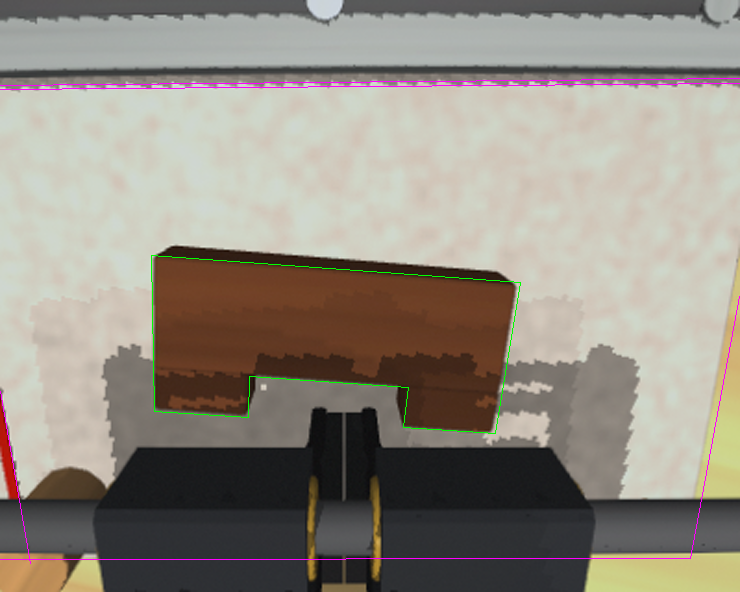

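Picture 4: the close view agrees with the model. The notch sits at (250–408, 380–420), the fingertips are just behind its opening, and the larger dark spacer is confirmed. Now I'll descend into the notch.

Emit:
{"op": "carry_out", "data": {
  "rows": [
    [1,-0.1,0.1,0.3,0],
    [1,0,0,0.35,0],
    [1,0,0,0.3,0],
    [1,0,0,0.12,0],
    [1,0,0,0,0],
    [1,0,0,0,0]
  ]
}}

```text
time: 4.83
ee_pos: [0.5517, 0.0172, 0.0387]
eef_rot: [0.795, -0.606, 0.009, -0.001]
ft_force: [-0.7, 0.0, 0.4]
width: 0.0006
```

```bash
python3 st.py
```

```text
t 4.83 tcp jig mm [-40.3 -58.2] z 38.7 yaw rel deg -0.08 tilt 1.06 F jig [-0.6  0.2  0.4]
```

Emit:
{"op": "carry_out", "data": {
  "rows": [
    [1,0,-0.2,0,0],
    [1,0,-0.2,0,0],
    [1,0,-0.2,0,0],
    [1,0,-0.2,0,0],
    [1,0,-0.2,0,0],
    [1,0,-0.2,0,0],
    [1,0,-0.2,0,0],
    [1,0,-0.2,0,0],
    [1,0,0,0,0]
  ]
}}

```text
time: 5.58
ee_pos: [0.6039, 0.0314, 0.0398]
eef_rot: [0.795, -0.607, 0.009, -0.002]
ft_force: [-0.2, 0.1, -0.0]
width: 0.0004
```

```bash
python3 st.py
```

```text
t 5.58 tcp jig mm [ 13.7 -58.4] z 39.8 yaw rel deg -0.1 tilt 1.08 F jig [-0.2  0.2 -0. ]
```

Emit:
{"op": "carry_out", "data": {
  "rows": [
    [1,0,-0.07,0.02,0],
    [1,0,-0.07,0.02,0],
    [1,0,-0.07,0,0],
    [1,0,-0.07,0,0]
  ]
}}

```text
time: 5.92
ee_pos: [0.6091, 0.0327, 0.0382]
eef_rot: [0.795, -0.607, 0.007, 0.002]
ft_force: [-15.7, -3.2, 12.0]
width: -0.0002
```

Run:
```python
from st import *
s=np.r_[pose(J,[.04,-.0585,0])[0][:2],J[2]]; w=cam("wrist",st)
im=camera("wrist")
cv2.imwrite("pics/w2.png",im); overlay(im,w,J,s,(140,20,540,340),1.85,"pics/ov2.png")
```

```text
t 5.92 tcp jig mm [ 19.1 -58.5] z 38.2 yaw rel deg -0.12 tilt 0.81 F jig [-16.    1.1  12. ]
```

View pics/ov2.png

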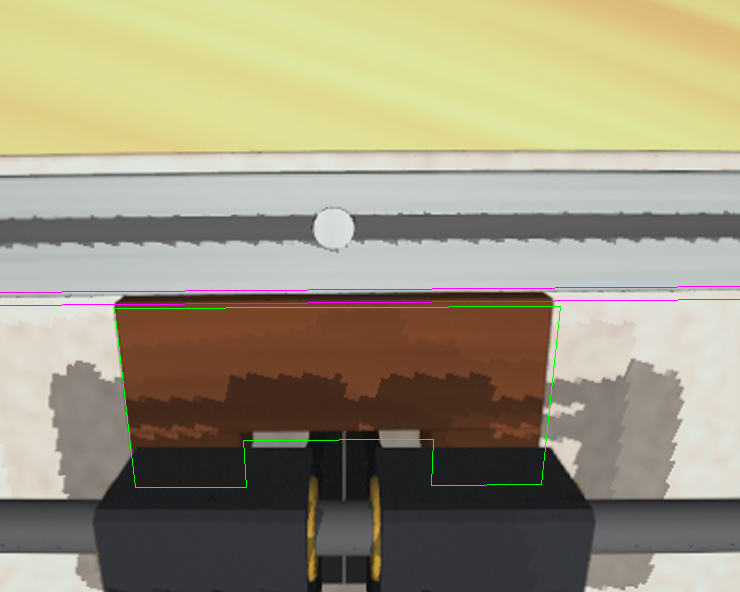

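Picture 5: the spacer is flush against the fence along its whole length, from (115,300) to (553,300), well before the red line. I'll drag it along +y with a light press towards the fence.

Emit:
{"op": "carry_out", "data": {
  "rows": [
    [1,-0.1,-0.03,0,0],
    [1,-0.2,-0.04,0,0],
    [1,-0.2,-0.04,0,0],
    [1,-0.25,-0.04,0,0],
    [1,-0.25,-0.04,0,0],
    [1,-0.25,-0.04,0,0],
    [1,0,-0.03,0,0]
  ]
}}

```text
time: 6.55
ee_pos: [0.6025, 0.0544, 0.0361]
eef_rot: [0.791, -0.612, 0.009, 0.015]
ft_force: [-0.1, 0.6, 0.3]
width: 0.0005
```

Run:
```python
from st import *
w=cam("wrist",st); im=camera("wrist"); s=np.r_[pose(J,[.04,-.035,0])[0][:2],J[2]]
overlay(im,w,J,s,(140,20,540,340),1.85,"pics/ov3.png")
```

```text
t 6.55 tcp jig mm [ 18.5 -35.8] z 36.1 yaw rel deg -0.94 tilt 2.02 F jig [0.1 0.6 0.3]
```

View pics/ov3.png

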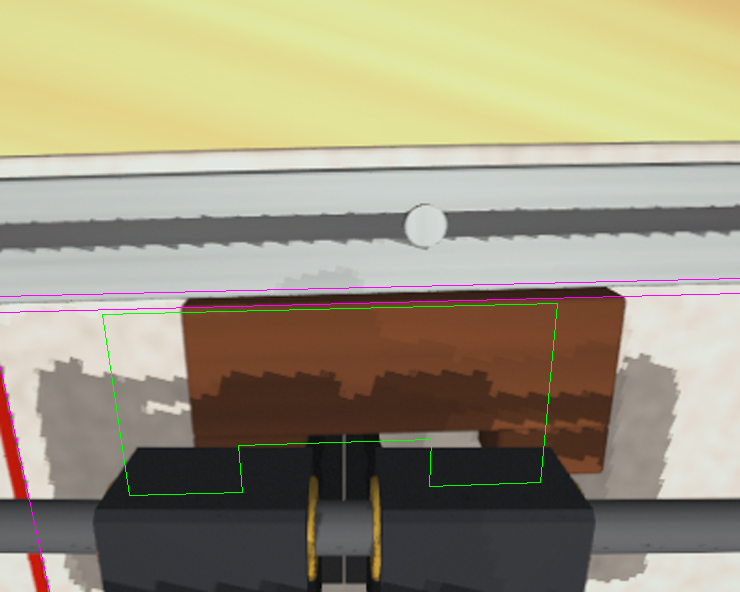

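Picture 6: the finger has reached the notch's +y wall. The spacer is still flush with the fence and before the line, with its front edge at column 183. I'll raise the tip slightly, correct yaw, press again and continue.

Emit:
{"op": "carry_out", "data": {
  "rows": [
    [1,0,0.0,-0.06,-0.2],
    [1,0,-0.05,0,0],
    [1,0,-0.06,0,0],
    [1,-0.1,-0.05,-0.005,0],
    [1,-0.2,-0.05,-0.007,0],
    [1,-0.2,-0.05,-0.007,0],
    [1,-0.2,-0.05,-0.007,0]
  ]
}}

```text
time: 7.18
ee_pos: [0.6011, 0.0604, 0.0376]
eef_rot: [0.794, -0.608, 0.009, 0.029]
ft_force: [-6.9, -14.7, 8.1]
width: 0.0002
```

Run:
```python
from st import *
print(M[2].round(3))
```

```text
t 7.18 tcp jig mm [ 18.7 -29.7] z 37.6 yaw rel deg -0.36 tilt 3.47 F jig [-10.6 -12.3   8.1]
[ 0.05   0.034 -0.998]
```

Emit:
{"op": "carry_out", "data": {
  "rows": [
    [1,0.1,0.03,0,-0.05],
    [1,0,0,-0.03,0],
    [1,-0.2,-0.03,-0.01,0],
    [1,-0.3,-0.02,-0.015,0],
    [1,-0.3,-0.02,-0.015,0],
    [1,-0.3,-0.02,-0.015,0],
    [1,-0.3,-0.02,-0.015,0]
  ]
}}

```text
time: 7.77
ee_pos: [0.5927, 0.0888, 0.039]
eef_rot: [0.792, -0.609, 0.012, 0.036]
ft_force: [-3.8, -10.6, 5.8]
width: 0.0004
```

Run:
```python
from st import *
print(M[2].round(3))
```

```text
t 7.77 tcp jig mm [18.2 -0.1] z 39.0 yaw rel deg -0.61 tilt 4.31 F jig [-6.5 -9.2  5.8]
[ 0.062  0.042 -0.997]
```

Emit:
{"op": "carry_out", "data": {
  "rows": [
    [1,-0.4,-0.01,-0.02,-0.1],
    [1,-0.4,-0.01,-0.025,0],
    [1,-0.4,-0.01,-0.025,0],
    [1,-0.4,-0.01,-0.025,0],
    [1,-0.1,-0.01,0,0]
  ]
}}

```text
time: 8.18
ee_pos: [0.5793, 0.1372, 0.0391]
eef_rot: [0.794, -0.606, 0.013, 0.04]
ft_force: [-3.3, -7.1, 4.9]
width: 0.0006
```

Run:
```python
from st import *
print(M[2].round(3))
w=cam("wrist",st); im=camera("wrist"); s=np.r_[pose(J,[.04,injig(J,st["ee_pos"])[1]-.019,0])[0][:2],J[2]]
overlay(im,w,J,s,(100,20,520,340),1.85,"pics/ov4.png")
```

```text
t 8.18 tcp jig mm [18.2 50.1] z 39.1 yaw rel deg -0.24 tilt 4.77 F jig [-5.  -6.   4.9]
[ 0.069  0.047 -0.997]
```

View pics/ov4.png

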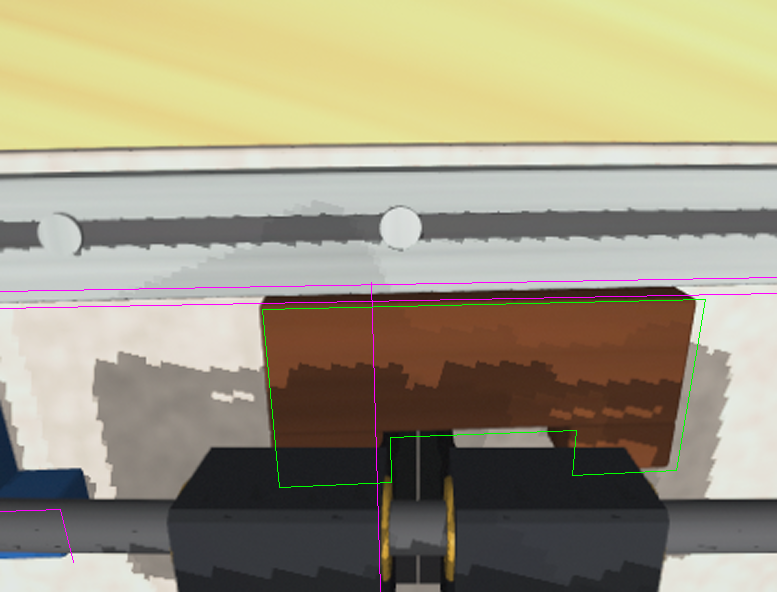

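Picture 7: the spacer has passed the line and is still flush along the fence. Its front is at column 262, and about 78 mm remain.

Emit:
{"op": "carry_out", "data": {
  "rows": [
    [1,-0.4,-0.01,-0.025,-0.05],
    [1,-0.4,-0.01,-0.025,0],
    [1,-0.4,-0.01,-0.025,0],
    [1,-0.4,-0.01,-0.025,0],
    [1,-0.3,-0.01,-0.02,0]
  ]
}}

```text
time: 8.65
ee_pos: [0.5668, 0.1804, 0.0391]
eef_rot: [0.792, -0.609, 0.017, 0.048]
ft_force: [-3.6, -9.7, 6.8]
width: 0.0001
```

Run:
```python
from st import *
print(M[2].round(3))
```

```text
t 8.65 tcp jig mm [17.6 95.1] z 39.1 yaw rel deg -0.68 tilt 5.81 F jig [-6.  -8.4  6.8]
[ 0.085  0.055 -0.995]
```

Emit:
{"op": "carry_out", "data": {
  "rows": [
    [1,-0.35,-0.01,-0.03,-0.12],
    [1,-0.35,-0.01,-0.03,0],
    [1,-0.25,-0.01,-0.02,0],
    [1,-0.2,-0.01,-0.015,0]
  ]
}}

```text
time: 8.98
ee_pos: [0.5589, 0.2092, 0.0392]
eef_rot: [0.793, -0.606, 0.019, 0.052]
ft_force: [-3.4, -9.2, 7.1]
width: 0.0006
```

Run:
```python
from st import *
w=cam("wrist",st); im=camera("wrist"); s=np.r_[pose(J,[.04,.11,0])[0][:2],J[2]]
overlay(im,w,J,s,(100,20,520,340),1.85,"pics/ov5.png")
```

```text
t 8.98 tcp jig mm [ 17.6 125. ] z 39.2 yaw rel deg -0.36 tilt 6.37 F jig [-5.7 -7.9  7.1]
```

View pics/ov5.png

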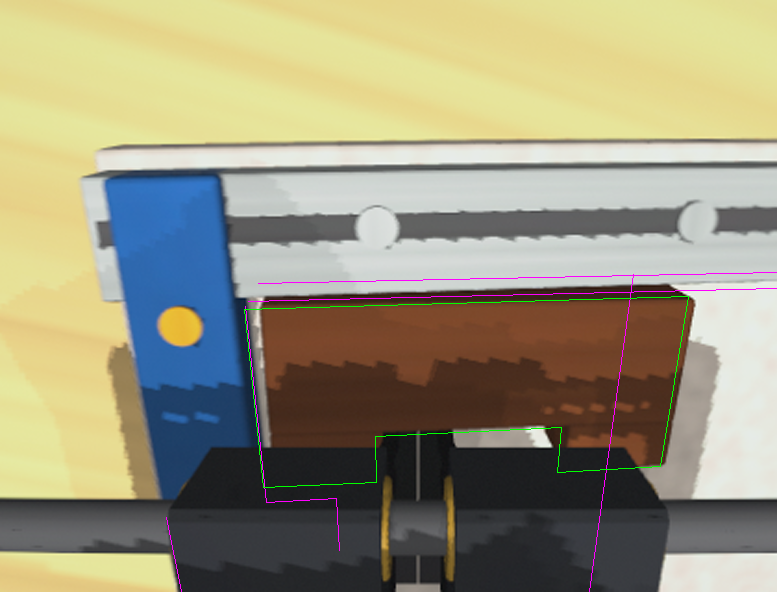

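Picture 8: the spacer's front is in the pocket with about a 3–4 mm gap to the stop (columns 248–262), and it is flush to the fence. I'll close the gap slowly.

Emit:
{"op": "carry_out", "data": {
  "rows": [
    [1,-0.18,-0.02,-0.012,-0.05],
    [1,-0.18,-0.02,-0.012,0]
  ]
}}

```text
time: 9.2
ee_pos: [0.5577, 0.214, 0.0392]
eef_rot: [0.793, -0.606, 0.021, 0.057]
ft_force: [-1.5, -21.7, 12.1]
width: 0.0008
```

```bash
python3 st.py
```

```text
t 9.2 tcp jig mm [ 17.8 130. ] z 39.2 yaw rel deg -0.35 tilt 6.95 F jig [ -7.2 -20.5  12.1]
```

Emit:
{"op": "carry_out", "data": {
  "rows": [
    [1,-0.2,-0.03,-0.01,0],
    [1,-0.2,-0.03,-0.01,0]
  ]
}}

```text
time: 9.37
ee_pos: [0.5577, 0.2141, 0.0393]
eef_rot: [0.79, -0.609, 0.025, 0.065]
ft_force: [-6.5, -21.5, 16.0]
width: 0.0005
```

Run:
```python
from st import *
w=cam("wrist",st); im=camera("wrist"); s=np.r_[pose(J,[.04,.11,0])[0][:2],J[2]]
cv2.imwrite("pics/w6.png",cv2.resize(im[160:300,200:500],None,fx=2.6,fy=2.6,interpolation=cv2.INTER_CUBIC))
```

```text
t 9.37 tcp jig mm [ 17.8 130.1] z 39.3 yaw rel deg -0.91 tilt 8.0 F jig [-12. -19.  16.]
```

View pics/w6.png

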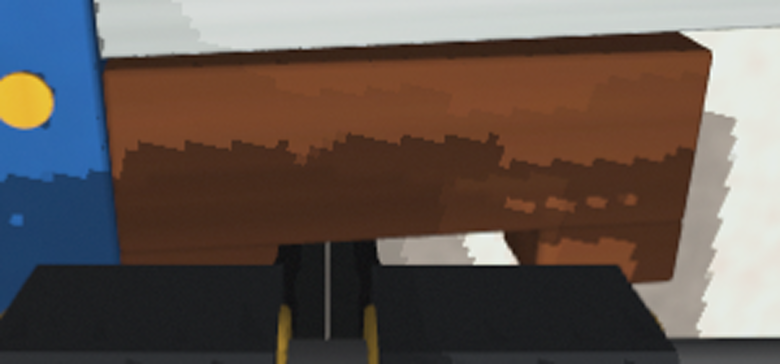

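Picture 9: the end is tight against the blue stop (column 105–118) and the side is tight against the fence. The y force rose to about 20 N with no further motion, so it is home. Backing off diagonally, then up.

Emit:
{"op": "carry_out", "data": {
  "rows": [
    [1,0.12,0.12,0,0],
    [1,0.15,0.15,0,0],
    [1,0.15,0.15,0,0],
    [1,0,0.2,0,0],
    [1,0,0.1,-0.5,0],
    [1,0.05,0.1,-0.8,0],
    [1,0.1,0.1,-0.9,0],
    [1,0.1,0.1,-0.9,0],
    [1,0.1,0.1,-0.9,0],
    [1,0.1,0.1,-0.9,0],
    [1,0,0,0,0],
    [1,0,0,0,0]
  ]
}}

```text
time: 10.42
ee_pos: [0.5291, 0.2057, 0.2047]
eef_rot: [0.793, -0.605, 0.024, 0.06]
ft_force: [-0.2, -0.3, -1.2]
width: 0.0002
```

Run:
```python
from st import *
w=cam("wrist",st); im=camera("wrist"); s=np.r_[pose(J,[.04,.11,0])[0][:2],J[2]]
cv2.imwrite("pics/w7.png",cv2.resize(im,None,fx=1.25,fy=1.25,interpolation=cv2.INTER_CUBIC))
```

```text
t 10.42 tcp jig mm [-12.  129.5] z 204.7 yaw rel deg -0.32 tilt 7.42 F jig [-0.3 -0.3 -1.2]
```

View pics/w7.png

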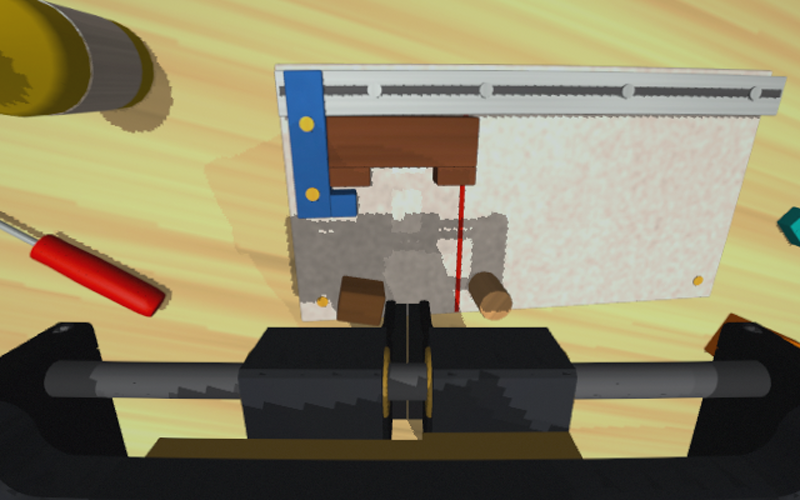

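Picture 10 (×1.25): the spacer sits in the pocket at (328–478, 117–185). The dowel (490,295), offcut (360,300), bottle and screwdriver all look untouched. One close crop to check the seams.

Run:
```python
from h import *
im=camera("wrist"); print(np.abs(read_state()["ft_force"]).round(1))
cv2.imwrite("pics/w8.png",cv2.resize(im[75:180,220:400],None,fx=4.4,fy=4.4,interpolation=cv2.INTER_CUBIC))
```

```text
[0.1 0.1 0.4]
```

View pics/w8.png

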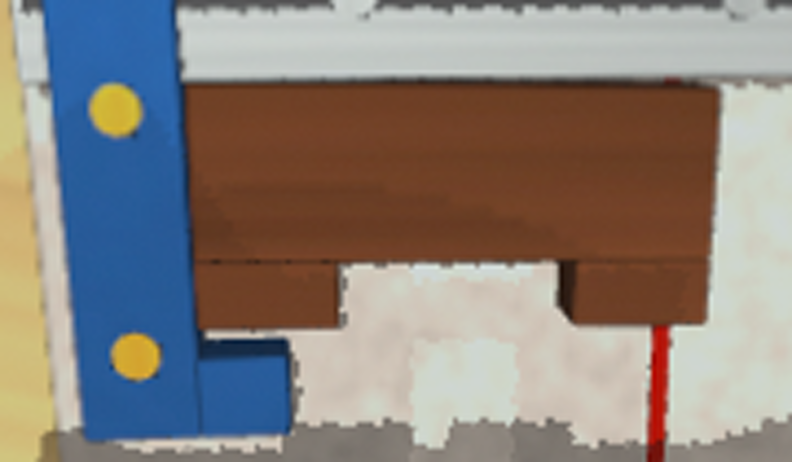

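Picture 11: the end meets the stop, but the seam to the fence opens towards the back, by roughly 1–1.5 mm. A speck of the red line shows at (672,80). I'll mend it by nudging the rear tab towards the fence.

```bash
cat > go.py <<'E'
import sys
from st import *
def go(x,y,z): print("to",(x,y,z),"units",(M.T@(pose(J,[x/1e3,y/1e3,z/1e3])[0]-st["ee_pos"])/.03).round(2))
if len(sys.argv)>3: go(*map(float,sys.argv[1:4]))
E
python3 - <<'E'
from go import *
print(M[2].round(3))
w=cam("wrist",st)
k=lambda L:[(np.array(p)+.5)/4.4+[220,75]-.5 for p in L]
a=k([(184,84),(718,88),(705,324),(199,330)]); u=unproj(w,a,.04); print((np.array([injig(J,q) for q in u])*1e3).round(1).tolist())
a=k([(181,82),(790,79)]); print((np.array([injig(J,q) for q in unproj(w,a,.034)])*1e3).round(1).tolist())
go(-14,68,75); go(-14,68,40)
E
```

```text
t 10.52 tcp jig mm [-11.9 129.5] z 203.8 yaw rel deg -0.32 tilt 7.44 F jig [0.1 0.1 0.4]
[ 0.111  0.067 -0.992]
[[64.9, 165.8], [63.7, 58.1], [14.8, 57.8], [15.9, 165.8]]
[[65.0, 166.8], [65.1, 41.0]]
to (-14, 68, 75) units [ 1.56 -0.23  4.49]
to (-14, 68, 40) units [ 1.43 -0.31  5.65]
```

Emit:
{"op": "carry_out", "data": {
  "rows": [
    [1,0.4,-0.03,0.3,0],
    [1,0.5,-0.08,0.6,0],
    [1,0.4,-0.06,0.8,0],
    [1,0.2,-0.06,0.8,0],
    [1,0,0,0.8,0],
    [1,0,0,0.6,0],
    [1,0,0,0.3,-0.06],
    [1,0,0,0,0],
    [1,0,0,0,0]
  ]
}}

```text
time: 11.27
ee_pos: [0.5396, 0.138, 0.0682]
eef_rot: [0.795, -0.602, 0.02, 0.066]
ft_force: [0.3, 0.5, 0.1]
width: 0.0008
```

```bash
python3 go.py -14 68 39
```

```text
t 11.27 tcp jig mm [-19.8  61.5] z 68.2 yaw rel deg 0.02 tilt 7.86 F jig [0.4 0.4 0.1]
to (-14.0, 68.0, 39.0) units [-0.32 -0.27  0.93]
```

Emit:
{"op": "carry_out", "data": {
  "rows": [
    [1,-0.1,-0.1,0.3,0],
    [1,-0.1,-0.1,0.35,0],
    [1,-0.05,-0.07,0.28,0],
    [1,0,0,0,0],
    [1,0,-0.15,0,0],
    [1,0,-0.15,0,0],
    [1,0,0,0,0]
  ]
}}

```text
time: 11.85
ee_pos: [0.5558, 0.1489, 0.0381]
eef_rot: [0.796, -0.602, 0.021, 0.064]
ft_force: [-0.1, -0.8, 0.6]
width: 0.0
```

```bash
python3 go.py 4 66 39
```

```text
t 11.85 tcp jig mm [-1.4 67.7] z 38.1 yaw rel deg 0.13 tilt 7.67 F jig [-0.3 -0.7  0.6]
to (4.0, 66.0, 39.0) units [ 0.06 -0.18 -0.04]
```

Emit:
{"op": "carry_out", "data": {
  "rows": [
    [1,0,-0.05,-0.01,0],
    [1,0,-0.05,0,0],
    [1,0,-0.05,0,0],
    [1,0,-0.05,0,0]
  ]
}}

```text
time: 12.18
ee_pos: [0.5616, 0.1507, 0.0387]
eef_rot: [0.796, -0.602, 0.02, 0.064]
ft_force: [-10.5, -1.7, 7.3]
width: 0.0006
```

```bash
python3 go.py 4 66 39
```

```text
t 12.18 tcp jig mm [ 4.7 67.9] z 38.7 yaw rel deg 0.12 tilt 7.73 F jig [-10.6   1.2   7.3]
to (4.0, 66.0, 39.0) units [0.06 0.03 0.  ]
```

The rear tab is now pressed home at 10 N. With the press held, I'll make a small friction drag towards the stop, then back straight off and up.

Emit:
{"op": "carry_out", "data": {
  "rows": [
    [1,-0.1,-0.05,0,0],
    [1,-0.1,-0.05,0,0],
    [1,0,0.12,0,0],
    [1,0,0.2,0,0],
    [1,0,0.3,0,0],
    [1,0,0.2,-0.5,0],
    [1,0.1,0.1,-0.8,0],
    [1,0.1,0.1,-0.9,0],
    [1,0.1,0.1,-0.9,0],
    [1,0.1,0.1,-0.9,0],
    [1,0.1,0.1,-0.9,0],
    [1,0,0,0,0],
    [1,0,0,0,0]
  ]
}}

```text
time: 13.27
ee_pos: [0.5267, 0.147, 0.1949]
eef_rot: [0.795, -0.602, 0.02, 0.068]
ft_force: [-0.4, -0.5, -1.0]
width: 0.0002
```

Run:
```python
from st import *
w=cam("wrist",st); np.savez("w9.npz",p=st["ee_pos"],q=st["eef_rot"]); im=camera("wrist"); cv2.imwrite("pics/w9full.png",im)
c=proj(w,pose(J,[.04,.11,.03]))[0].round().astype(int); print(c)
x0,y0=c[0]-85,c[1]-62; print(x0,y0)
cv2.imwrite("pics/w9.png",cv2.resize(im[y0:y0+125,x0:x0+175],None,fx=4.5,fy=4.5,interpolation=cv2.INTER_CUBIC))
```

```text
t 13.27 tcp jig mm [-30.   73.6] z 194.9 yaw rel deg 0.06 tilt 8.19 F jig [-0.5 -0.4 -1. ]
[261  98]
176 36
```

View pics/w9.png

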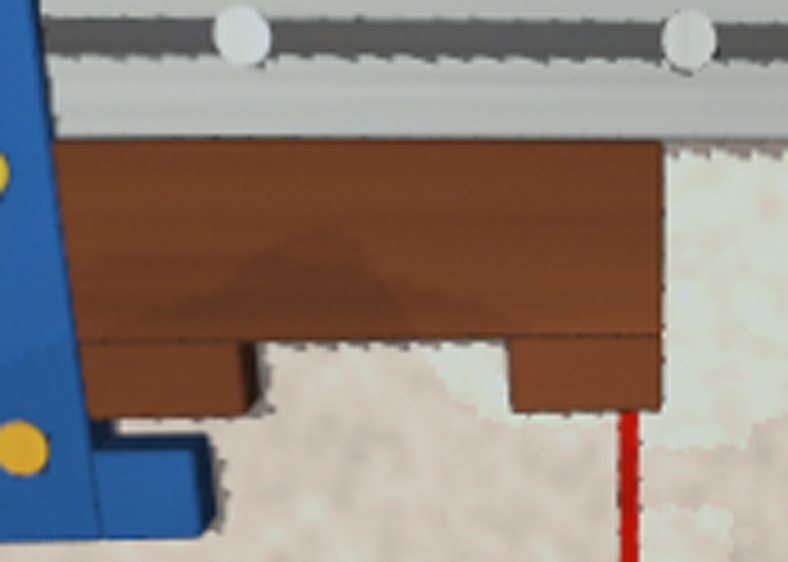

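Picture 12: the spacer's fence side (row 140–142) runs parallel to and against the fence edge (row 137–140), and its end is tight to the stop. A last numeric check, then I'll hand in.

Run:
```python
from ov import *
J=np.load("jig.npy"); d=np.load("w9.npz"); w=cam("wrist",dict(ee_pos=d["p"],eef_rot=d["q"]))
k=lambda L:[(np.array(p)+.5)/4.5+[176,36]-.5 for p in L]
f=lambda L,z:(np.array([injig(J,q) for q in unproj(w,k(L),z)])*1e3).round(1).tolist()
print("sp",f([(53,140),(661,143),(660,411),(90,416)],.04)); print("fence top",f([(55,138),(660,140)],.034)); print("stop top edge",f([(50,130),(94,420)],.038)); print("line",f([(629,430)],.018))
print(np.abs(read_state()["ft_force"]).round(1)); print(close_job())
```

```text
sp [[65.5, 166.3], [65.6, 57.9], [16.5, 57.7], [16.8, 166.1]]
fence top [[65.8, 167.5], [66.1, 57.5]]
stop top edge [[67.1, 167.1], [15.7, 165.9]]
line [[8.8, 61.9]]
[1.2 0.1 2.3]
the job is handed in; nothing more can be done
None
```

The spacer is in the blue corner pocket, flush to the fence and the end stop, and the job is handed in at about 13.3 s of robot time. I pushed it flush before the red line with the closed fingertip in its notch. I then dragged it along the fence until the force rose at the stop.

- **What went wrong:** the first check after backing off showed the back end about 1.2 mm off the fence. I think this came from the final push into the stop. During the drag the pictures showed it flush, but they can't rule out gaps between looks.
- **Mend:** I nudged the rear tab back with about 10 N and backed off again.
- **Last check, fence:** the spacer is parallel to the fence to within about 0.002 rad. The seam measures 0.3–0.5 mm, which is within my measuring error.
- **Last check, stop:** the end is within about 0.5 mm of the stop. All absolute y readings are offset 1–2 mm by calibration.
- **Other things:** those I could see (dowel, offcut, bottle, screwdriver) looked untouched after the drag. I did not look at them again after the mend.
- **Robot:** it is clear of everything. The tool ended tilted about 8° from the drag loads. The force on the tool never read more than about 30 N.

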